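# Roll the wide vial into the reading seat

### The job

A wide and a slim sample vial lie in the two lanes of the vial reader. Pick up the standing paddle by its handle and with it gently roll the wide vial along its own lane until it rests in the groove at the end stop, without touching the vial with the gripper and leaving the slim vial where it lies. Then stand the paddle upright on the bench again, clear of the reader, and let go.

Things in the scene. Friction and masses are not known exactly. Their poses are not given: they have to be found in the camera images.
- track: Vial reader, fixed: grey bed 12 mm high, white walls 30 mm high, housing 70 mm high at the end. Origin: on the bench amid its 2 lanes; x along the lanes to the housing, z up. Lanes centred at y = +36 and -36 mm, 66 mm wide. Flat bed from x = -170 mm (open end) to 92; groove x = 92 to 108 mm across both lanes, the wide vial sinks 2.5 mm in it; stop at x = 116, 36 mm high; housing 128 to 213.
- wide_vial: The thick closed sample vial (clear, paper label, white cap): a cylinder 28 mm in diameter, 60 mm long, about 40 g, lying across either lane, free to roll almost without resistance. Origin at mid-length on its axis (26 mm above the bench while on the bed); its y axis is the cylinder's axis; x and z turn as it rolls.
- slim_vial: The thin vial of the same kind, 18 mm in diameter, 60 mm long, lying across the other lane; to be left alone. Origin at mid-length on its axis; its y axis is the cylinder's axis.
- paddle: Hand pusher standing loose on the bench, about 140 g: a white block 24 mm (x) by 50 mm (y), 36 mm high, and on it a black upright square handle 20 by 20 mm, from 36 to 107 mm above the underside. Origin at the centre of its underside, z up along the handle; x is square to the two flat 50 mm wide faces, either of which may push. It fits into a lane with 8 mm to spare each side.

How it is judged:
On the way, in this order (a step that is already met when the one before it is completed fails the run):
1. the paddle is lifted off the bench (height (world z) of paddle above 0.012 m), for 0.1 s.
2. the wide vial lies in the groove at the end of its lane (x of wide_vial in the frame of track between 0.09 and 0.11 m and z of wide_vial in the frame of track below 0.027 m), for 0.2 s.
At the end, for the whole second after the job is handed in: The wide vial rests in the groove of its lane (within 10 mm of the groove's centre along the lane, square to the lane within 10 degrees); the paddle stands upright (within 10 degrees) on the bench, not touching the reader; the slim vial is within 15 mm of where it lay (all of step 2 and angle between the y axis of wide_vial and the y axis of track, either way round below 0.18 rad and linear speed of each of wide_vial, paddle below 0.02 m/s and angle between paddle's own z axis and vertical below 0.17 rad and height (world z) of paddle below 0.006 m and contact force between paddle and track below 0.05 N and distance of slim_vial from where it was at the start of the episode below 0.015 m).
It fails at once if the gripper or arm touches the wide vial (contact force between any of the fingers, the arm and wide_vial above 0.3 N).
It fails at once if the wide vial is shot along faster than 0.3 m/s or pressed by the paddle with more than 20 N (linear speed of wide_vial above 0.3 m/s or contact force between paddle and wide_vial above 20 N).
It fails at once if the slim vial is moved more than 15 mm (distance of slim_vial from where it was at the start of the episode above 0.015 m).
It also fails if it takes over 51 s, if anything falls off the work surface, if the arm or the gripper's body presses on something with over 40 N, if the wrist force passes 120 N, or if a joint passes its speed limit or range.

### The arm

A 6-joint arm with a two-finger parallel gripper is mounted at the origin on the work surface. World frame = base frame: x ahead of the robot, y to its left, z up, the work surface at z = 0. Lengths are in m, angles in rad, forces in N, time in s.
With the tool pointing down it reaches from about 0.3 to 0.875 m from the base axis. Payload 6.4 kg.
Tool frame: the origin (TCP) lies between the finger pads; the fingertips stand 19 mm ahead of it and the grasp point (between the pads) is the TCP (ctrl.tips_ahead is the z of the fingertips in the tool frame, in m); z points along the fingers, y is the line along which they close (so a half turn about z gives the same grasp; the last joint's range is limited). The gripper opens to 85 mm and grips with 20 to 120 N. Pads are 22 mm wide; open, the fingers measure 114 mm over their backs; the gripper's body (76 mm by 85 mm) begins 54 mm behind the grasp point. The pads swing forward as they close: fully open they stand 13 mm farther back than shut.
Start: joints at [1.012, 0.181, 1.607, -0, 1.354, -0.206], TCP at [0.199, 0.54, 0.25] pointing down, gripper open.
Joint ranges: [-2.99, 2.99], [-0.89, 2.07], [0.3, 2.58], [-1.14, 4.28], [0, 2.63], [-3.12, 3.12]. Speed limits (rad/s): [2.57, 2.57, 3.01, 3.14, 3.14, 3.14].

### API

Orientations are given as a unit quaternion [w, x, y, z].
In Python, from bench import readout, vision, ctrl gives the robot as it stands.
- The arm moves only by the tool play_rows, never from a script. Its arguments are lists of equal length, an entry for each row: "xyz": the shift along the tool's x, y, z in mm, a list of three; "rot": the turn, a rotation vector about the tool's x, y, z in rad, a list of three; "grip": the opening, from 0 (shut) to 1 (fully open). In form: {"xyz": [[x, y, z], ...], "rot": [[rx, ry, rz], ...], "grip": [grip, ...]}. A call has exactly 10 rows; each row is the pose to reach, as a shift and turn from the pose commanded when the call began, along the tool's axes at that moment; what a row does not reach only later rows make up. A row lasts 1/8 s, in which the tool goes at most 62.5 mm and 10.7 degrees, less where a joint would pass 70% of its speed; a pose out of reach is approached as far as the arm can. A call with a gripper value outside its range is refused whole. The fingers move at their own pace and stop on an object; the grip force is fixed at half the most. Time passes only in rows, so rows that repeat a pose let the fingers close, or fill a call up. It gives the time, the measured TCP pose, the force, the opening and the grip force at its end, in the units of the state.
- readout.get_obs(): the state, without advancing time (a new reading comes with each control period).
- vision.camera(name): name is "side" or "top"; returns a dict with "color" (480x640x3 uint8, red, green, blue), "depth" (480x640 float32, m along the optical axis (not along the pixel's ray), 0 where there is no reading), "camera_matrix" (3x3 intrinsics, pixels), "extrinsics" (4x4, takes a point from camera to world coordinates). Camera axes: x right, y down, z forward; pixel columns grow to the right and rows downward; lengths in m; the calibration is good to about 2 mm. A picture is of the moment at which its call begins.
- ctrl.hand_in(): hands the job in; it is judged then, once.
The state is a dict: "time_s": time; "q": joint angles; "dq": joint speeds; "joint_efforts": joint torques, N m; "eef_pos": TCP position; "eef_rot": TCP orientation; "wrist_force": force on the tool from outside, world axes, zero at the start; "torque": the same for the moment, N m; "opening": opening from 0.0 (shut) to 1.0 (fully open); "grasp_force": force on a finger pad.
Only numpy, scipy, OpenCV 4.12 (cv2) and the standard library are available. Lean on these libraries where they do the work, as an engineer would, in place of code of your own. Each camera call takes 0.05 s, during which the arm holds its last target. There are 200 camera calls.

## Working session

There is one attempt and no reset: what is moved stays moved. The work goes in short steps, Python scripts to look and compute and a tool call to move; the robot and the scene stay as the last step left them, time stands still between calls to the robot, and variables do not carry over. Pictures are saved under pics/ and viewed, at most 10 in all, crops included, and the job is handed in when it is done.

Besides the shell and the picture viewer there is one more tool, called after "Emit:" as name(argument=value, ...) on one line, values as JSON. play_rows: Moves the arm, as the interface text tells. Its arguments: {"type":"object","properties":{"xyz":{"type":"array","items":{"type":"array","items":{"type":"number"}}},"rot":{"type":"array","items":{"type":"array","items":{"type":"number"}}},"grip":{"type":"array","items":{"type":"number"}}},"required":["xyz","rot","grip"]}

```bash
mkdir -p pics; python3 - <<'E'
from bench import readout, vision, ctrl
import cv2,numpy as np
o=readout.get_obs();print(o['time_s'],o['eef_pos'],o['eef_rot'],o['opening'])
for n in("top","side"):
    c=vision.camera(n);cv2.imwrite(f"pics/{n}0.png",c["color"][:,:,::-1]);np.savez(f"{n}0.npz",**c)
    print(n,c["camera_matrix"].round(1).tolist(),c["extrinsics"].round(3).tolist())
E
```

```text
0.0 [0.19838221 0.53912888 0.24937874] [-3.19259020e-04  1.75467876e-01  9.84484761e-01 -8.22935010e-04] 0.9990308713153925
top [[460.3, 0.0, 324.6], [0.0, 460.3, 242.1], [0.0, 0.0, 1.0]] [[-0.016, -0.989, 0.15, 0.456], [-1.0, 0.016, -0.006, 0.118], [0.003, -0.15, -0.989, 0.673], [0.0, 0.0, 0.0, 1.0]]
side [[463.8, 0.0, 322.1], [0.0, 463.8, 236.7], [0.0, 0.0, 1.0]] [[-0.928, -0.265, 0.262, 0.391], [-0.372, 0.671, -0.641, 0.529], [-0.006, -0.693, -0.721, 0.524], [0.0, 0.0, 0.0, 1.0]]
```

View pics/top0.png

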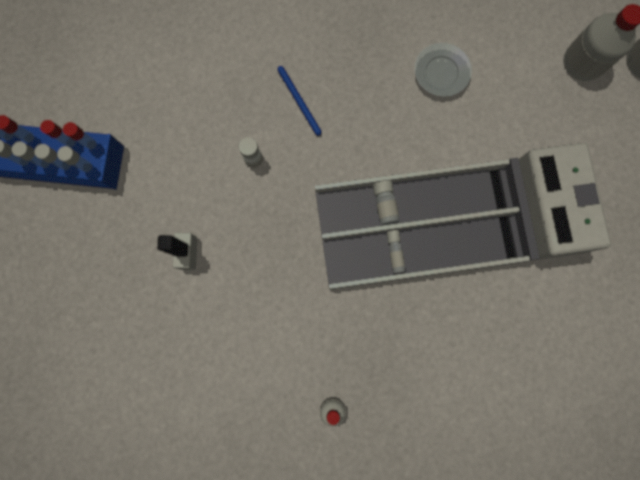

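View pics/side0.png

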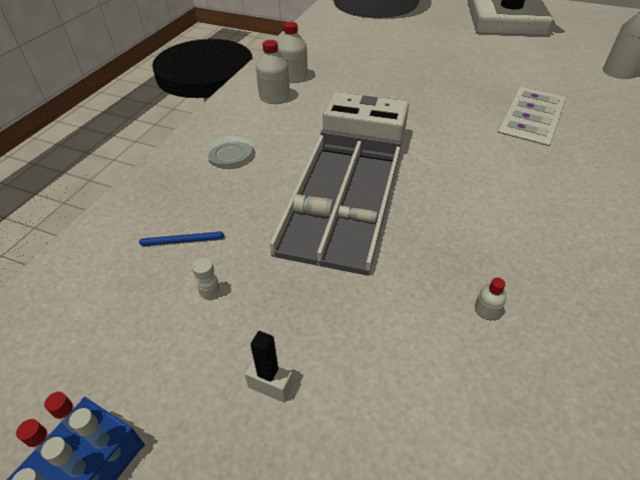

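The top view shows the paddle near (178,250), with the wide vial (386,200) in the upper lane and the slim vial (396,250) in the lower one. The lanes run right toward the housing at (570,200). The side view agrees: paddle (268,365), wide vial (312,205).

```bash
cat > h.py <<'E'
import numpy as np,cv2
def cloud(c):
    K=c["camera_matrix"];E=c["extrinsics"];d=c["depth"];v,u=np.mgrid[:480,:640]
    p=np.stack([(u-K[0,2])/K[0,0]*d,(v-K[1,2])/K[1,1]*d,d],-1)
    return p@E[:3,:3].T+E[:3,3]
def ray(c,uv,z):
    K=c["camera_matrix"];E=c["extrinsics"];r=E[:3,:3]@np.linalg.inv(K)@np.array([*uv,1.]);t=E[:3,3]
    return (t+r*(z-t[2])/r[2])[:2]
E
python3 - <<'E'
from h import *
for n,bx in(("top",(140,220,210,290)),("side",(320,410,235,310))):
    c=np.load(n+"0.npz");P=cloud(c);col=c["color"].astype(int).max(2)
    v0,v1,u0,u1=(220,280,145,210) if n=="top" else (320,410,235,310)
    p=P[v0:v1,u0:u1].reshape(-1,3);k=col[v0:v1,u0:u1].ravel()
    for lab,a,b in(("block",.030,.042),("htop",.100,.115)):
        m=(p[:,2]>a)&(p[:,2]<b)
        if lab=="block": m&=k>80
        q=p[m][:,:2].astype(np.float32)
        print(n,lab,len(q),"medz",np.median(p[m][:,2]) if m.any() else 0, cv2.minAreaRect(q*1000) if len(q)>3 else '', q.min(0) if len(q) else 0,q.max(0) if len(q) else 0)
    print("bench z",np.median(P[300:320,100:300,2]) )
# track in top
c=np.load("top0.npz");P=cloud(c);col=c["color"].astype(int)
print("bench",np.median(P[300:380,100:250,2]))
m=(P[...,2]>.02)&(P[...,2]<.05);m[:130]=0;m[300:]=0;m[:,:300]=0
# wall tops: white
w=m&(col.max(2)>120)
p=P[w];print(len(p)); print("walltop rect",cv2.minAreaRect((p[:,:2]*1000).astype(np.float32)))
h=(P[...,2]>.06)&(P[...,2]<.08);h[:130]=0;h[270:]=0;h[:,:500]=0
print("housing",cv2.minAreaRect((P[h][:,:2]*1000).astype(np.float32)))
for uv in((317,187),(331,288),(324,236),(508,163),(528,260)): print(uv,ray(c,uv,.03))
for nm,(v0,v1,u0,u1) in dict(wide=(180,222,372,402),slim=(230,273,385,408)).items():
    s=P[v0:v1,u0:u1];k=col[v0:v1,u0:u1].max(2)>105;vv,uu=np.nonzero(k);print(nm,k.sum(),uu.mean()+u0,vv.mean()+v0,ray(c,(uu.mean()+u0,vv.mean()+v0),.035), s[k][:,2].max())
E
python3 -c "
import cv2
a=cv2.imread('pics/top0.png');b=cv2.resize(a[130:300,300:620],None,fx=2.4,fy=2.4,interpolation=2);d=cv2.resize(a[215:285,140:215],None,fx=2.4,fy=2.4)
b[-170:,:180]=d[:170,:180][:170];cv2.imwrite('pics/crop0.png',cv2.convertScaleAbs(b,alpha=1.4))"
```

```text
top block 303 medz 0.03330891727098151 ((545.0061645507812, 314.7454528808594), (23.923681259155273, 49.68189239501953), 89.15394592285156) [0.5201498 0.3024836] [0.5699109  0.32684475]
top htop 250 medz 0.1041793566506733 ((545.4581298828125, 314.8199768066406), (19.590513229370117, 19.375381469726562), 0.0057434746995568275) [0.53566366 0.30513215] [0.555254  0.3245079]
bench z -0.0024999980721572834
side block 516 medz 0.03519362795076464 ((545.9640502929688, 315.935791015625), (24.05587387084961, 49.96152877807617), 88.57808685302734) [0.52077824 0.3042975 ] [0.5711671 0.3284892]
side htop 366 medz 0.10604665914760558 ((545.4549560546875, 316.18109130859375), (20.27348518371582, 20.210323333740234), 0.006797348149120808) [0.5353187 0.3060762] [0.5555921  0.32628703]
bench z -0.0003288065155068187
bench -0.0025026314480945944
2390
walltop rect ((581.0458374023438, -23.334762573242188), (149.5934600830078, 284.94189453125), 7.122813701629639)
housing ((604.7049560546875, -218.82815551757812), (150.07461547851562, 86.37113189697266), 7.183528900146484)
(317, 187) [0.63425396 0.12373637]
(331, 288) [0.48902356 0.10625936]
(324, 236) [0.56258191 0.11481737]
(508, 163) [ 0.66590519 -0.1544359 ]
(528, 260) [ 0.5237862  -0.17179247]
wide 542 385.4520295202952 199.45018450184503 [0.61310111 0.02650507] 0.6734534584149613
slim 339 395.6637168141593 250.3746312684366 [0.53976983 0.01485985] 0.6734534584149613Traceback (most recent call last):
  File "<string>", line 4, in <module>
    b[-170:,:180]=d[:170,:180][:170];cv2.imwrite('pics/crop0.png',cv2.convertScaleAbs(b,alpha=1.4))
    ~^^^^^^^^^^^^
ValueError: could not broadcast input array from shape (168,180,3) into shape (170,180,3)
```

Emit:
play_rows(xyz=[[-25,-6,5],[-70,-16,14],[-120,-27,24],[-170,-38,34],[-220,-49,44],[-270,-60,54],[-320,-71,64],[-360,-80,72],[-390,-87,78],[-403,-90,80]], rot=[[0,0,-0.03],[0,0,-0.07],[0,0,-0.11],[0,0,-0.15],[0,0,-0.19],[0,0,-0.23],[0,0,-0.27],[0,0,-0.3],[0,0,-0.32],[0,0,-0.335]], grip=[1,1,1,1,1,1,1,1,1,1])

```text
time_s: 1.35
eef_pos: [0.5465, 0.3145, 0.1692]
eef_rot: [-0.001, 0.01, 1.0, -0.0]
wrist_force: [0.3, 0.6, 0.1]
opening: 0.999
grasp_force: 0.0
```

```bash
python3 - <<'E'
from bench import readout, vision
from h import *
from scipy.spatial.transform import Rotation as R
o=readout.get_obs();q=o['eef_rot'];M=R.from_quat([q[1],q[2],q[3],q[0]]).as_matrix()
print(o['time_s'],o['eef_pos'],M.round(3).tolist(),o['wrist_force'])
print("to handle (tool mm)",(M.T@(np.array([.5455,.3155,.085])-o['eef_pos'])*1000).round(1))
c=vision.camera("side");cv2.imwrite("pics/s1.png",c["color"][:,:,::-1])
E
```

```text
1.35 [0.54649577 0.31454525 0.16923907] [[-1.0, 0.019, -0.001], [0.019, 1.0, -0.001], [0.001, -0.001, -1.0]] [0.29952624 0.55475911 0.1199444 ]
to handle (tool mm) [ 0.9  1.  84.2]
```

View pics/s1.png

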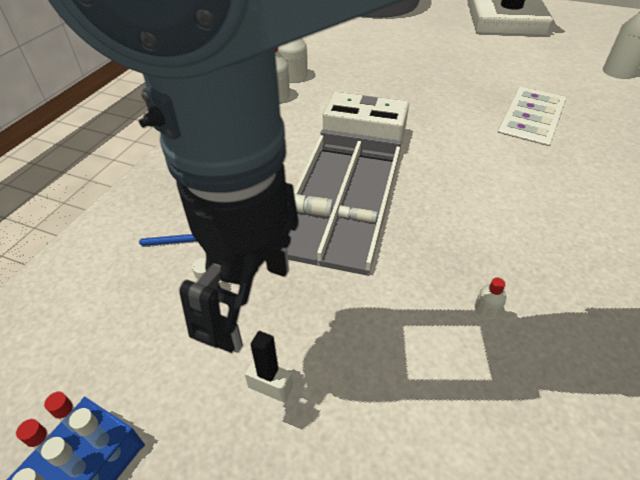

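The side view shows the open fingers at (210,315) and (278,262), straddling the space above the handle at (263,350), so the alignment looks plausible.

Emit:
play_rows(xyz=[[1,1,15],[1,1,35],[1,1,55],[1,1,72],[1,1,82],[1,1,84],[1,1,84],[1,1,84],[1,1,84],[1,1,84]], rot=[[0,0,0],[0,0,0],[0,0,0],[0,0,0],[0,0,0],[0,0,0],[0,0,0],[0,0,0],[0,0,0],[0,0,0]], grip=[1,1,1,1,1,1,0.6,0.3,0,0])

```text
time_s: 2.65
eef_pos: [0.545, 0.3171, 0.0868]
eef_rot: [0.0, 0.009, 1.0, 0.0]
wrist_force: [0.3, 0.0, 2.2]
opening: 0.226
grasp_force: 58.6
```

Emit:
play_rows(xyz=[[0,0,0],[0,0,0],[0,0,0],[0,0,0],[0,0,-10],[0,0,-20],[0,0,-35],[0,0,-50],[0,0,-60],[0,0,-60]], rot=[[0,0,0],[0,0,0],[0,0,0],[0,0,0],[0,0,0],[0,0,0],[0,0,0],[0,0,0],[0,0,0],[0,0,0]], grip=[0,0,0,0,0,0,0,0,0,0])

```text
time_s: 3.9
eef_pos: [0.5455, 0.3172, 0.1477]
eef_rot: [0.001, 0.009, 1.0, 0.0]
wrist_force: [0.1, 0.2, -1.1]
opening: 0.224
grasp_force: 58.5
```

```bash
python3 - <<'E'
from bench import readout, vision
from h import *
from scipy.spatial.transform import Rotation as R
o=readout.get_obs();q=o['eef_rot'];M=R.from_quat([q[1],q[2],q[3],q[0]]).as_matrix()
print(o['time_s'],o['eef_pos'],M.round(3).tolist(),o['wrist_force'],o['opening'])
a=np.radians(7.15);X=np.array([np.sin(a),-np.cos(a),0]);Y=np.array([np.cos(a),np.sin(a),0]);O=np.array([.584,-.05,0])
print("tool y angle",np.degrees(np.arctan2(M[1,1],M[0,1])))
for x in(-.21,-.13):
  print(x,(M.T@(O+X*x+.036*Y+[0,0,.15]-o['eef_pos'])*1000).round(1))
c=vision.camera("side");cv2.imwrite("pics/s2.png",c["color"][:,:,::-1])
E
```

```text
3.9 [0.54548498 0.31716312 0.14771743] [[-1.0, 0.018, 0.002], [0.018, 1.0, 0.001], [-0.002, 0.001, -1.0]] [ 0.07525943  0.23010519 -1.09808074] 0.22403072918295525
tool y angle 88.98213937660499
-0.21 [ -50.8 -153.4   -2.3]
-0.13 [ -62.2 -232.6   -2.3]
```

View pics/s2.png

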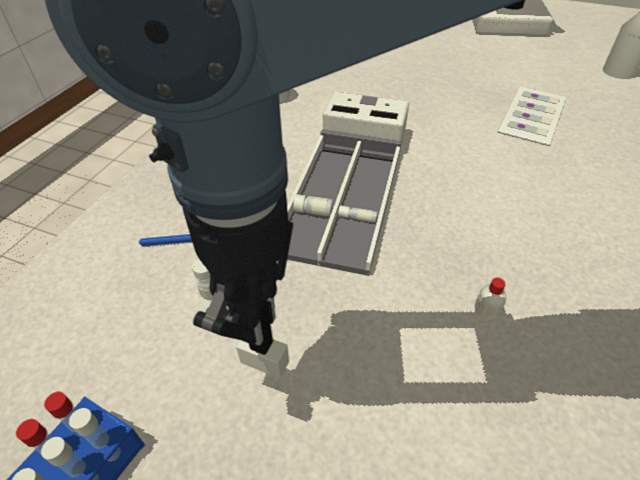

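The view shows the paddle held upright and lifted off the bench (265,355); both vials are unmoved. Next I carry it above the wide lane, behind the vial.

Emit:
play_rows(xyz=[[-3,-10,0],[-9,-32,0],[-17,-62,0],[-25,-95,0],[-34,-128,0],[-43,-160,0],[-51,-190,0],[-57,-214,0],[-61,-228,0],[-62,-232,0]], rot=[[0,0,-0.01],[0,0,-0.025],[0,0,-0.04],[0,0,-0.06],[0,0,-0.08],[0,0,-0.1],[0,0,-0.115],[0,0,-0.13],[0,0,-0.14],[0,0,-0.143]], grip=[0,0,0,0,0,0,0,0,0,0])

```text
time_s: 5.2
eef_pos: [0.6026, 0.083, 0.1459]
eef_rot: [-0.0, -0.062, 0.998, 0.0]
wrist_force: [0.1, 0.8, -0.9]
opening: 0.23
grasp_force: 58.5
```

```bash
cat > st.py <<'E'
from bench import readout, vision
from h import *
from scipy.spatial.transform import Rotation as R
a=np.radians(7.15);X=np.array([np.sin(a),-np.cos(a),0]);Y=np.array([np.cos(a),np.sin(a),0]);O=np.array([.584,-.05,0])
T=np.array([X,Y,[0,0,1]])
def st():
    o=readout.get_obs();q=o['eef_rot'];M=R.from_quat([q[1],q[2],q[3],q[0]]).as_matrix()
    print(o['time_s'],"tcp in track mm",(T@(o['eef_pos']-O)*1000).round(1),"yaw",np.degrees(np.arctan2(M[1,1],M[0,1])).round(2),"f",np.round(o['wrist_force'],1),"tool z",M[:,2].round(3))
    return o,M
E
python3 - <<'E'
from st import *
st()
for n in("top","side"):
    c=vision.camera(n);P=(cloud(c)-O)@T.T
    w=c["color"].astype(int).max(2)>105
    b=np.abs(P[...,1]-.036)<.035
    # paddle block side & top band; vial band
    m=b&(P[...,0]>-.105)&(P[...,0]<.08)&(P[...,2]>.033)&(P[...,2]<.045)
    p=P[m]*1000;print(n,"vial top",len(p),np.median(p,0).round(1) if len(p) else "")
    m=b&(P[...,0]>-.16)&(P[...,0]<-.10)&(P[...,2]>.058)&(P[...,2]<.11)&w
    p=P[m]*1000;print(n,"block",len(p),(p.min(0).round(1),p.max(0).round(1)) if len(p) else "")
    cv2.imwrite(f"pics/{n}3.png",c["color"][:,:,::-1])
E
```

```text
5.2 tcp in track mm [-129.6   35.   145.9] yaw 97.12 f [ 0.1  0.8 -0.9] tool z [-0.001  0.    -1.   ]
top vial top 250 [-71.4  40.8  36.1]
top block 52 (array([-141.1,   23.4,   63.4]), array([-117.3,   35.5,   97.6]))
side vial top 121 [-74.1  14.4  37.7]
side block 499 (array([-143.5,   10.7,   59.4]), array([-119.5,   60.6,   96.3]))
```

View pics/side3.png

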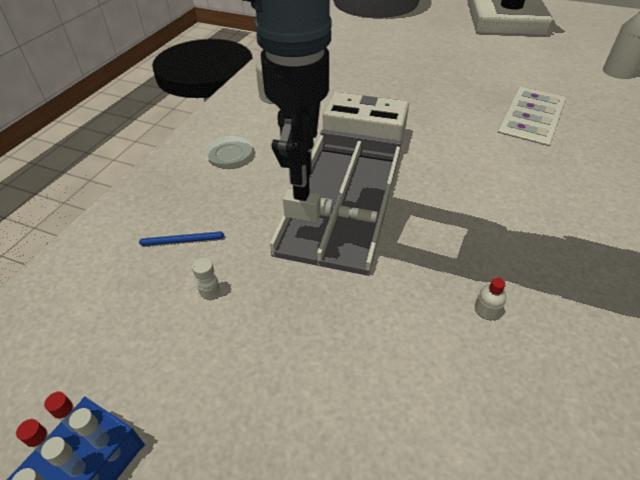

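The side view shows the paddle hovering at (302,205) over the wide lane, centred between the walls. Now I lower it.

Emit:
play_rows(xyz=[[0,0,5],[0,0,12],[0,0,20],[0,0,28],[0,0,35],[0,0,40],[0,0,43],[0,0,44],[0,0,44],[0,0,44]], rot=[[0,0,0],[0,0,0],[0,0,0],[0,0,0],[0,0,0],[0,0,0],[0,0,0],[0,0,0],[0,0,0],[0,0,0]], grip=[0,0,0,0,0,0,0,0,0,0])

```text
time_s: 6.55
eef_pos: [0.6028, 0.0839, 0.1026]
eef_rot: [0.0, -0.063, 0.998, -0.0]
wrist_force: [0.4, -0.2, -2.0]
opening: 0.228
grasp_force: 58.5
```

Emit:
play_rows(xyz=[[0,-3,0],[0,-8,0],[0,-13,0],[0,-18,0],[0,-22,0],[0,-26,0],[0,-30,0],[0,-34,0],[0,-38,0],[0,-42,0]], rot=[[0,0,0],[0,0,0],[0,0,0],[0,0,0],[0,0,0],[0,0,0],[0,0,0],[0,0,0],[0,0,0],[0,0,0]], grip=[0,0,0,0,0,0,0,0,0,0])

```text
time_s: 7.8
eef_pos: [0.6079, 0.042, 0.1023]
eef_rot: [-0.0, -0.063, 0.998, 0.0]
wrist_force: [-0.4, 0.3, -0.6]
opening: 0.226
grasp_force: 58.5
```

```bash
cat > look.py <<'E'
from st import *
st()
for n in("top","side"):
    c=vision.camera(n);P=(cloud(c)-O)@T.T
    for nm,y in(("wide",.036),("slim",-.036)):
        m=(np.abs(P[...,1]-y)<.028)&(P[...,0]>-.16)&(P[...,0]<.112)&(P[...,2]>.020)&(P[...,2]<.042)&(c["color"].astype(int).max(2)>60)
        p=P[m]*1000
        if len(p)>5: print(n,nm,len(p),np.median(p,0).round(1),p.min(0).round(0),p.max(0).round(0))
    cv2.imwrite(f"pics/{n}_l.png",c["color"][:,:,::-1])
E
python3 look.py
```

```text
7.8 tcp in track mm [-88.3  35.2 102.3] yaw 97.18 f [-0.4  0.3 -0.6] tool z [-0.  0. -1.]
side wide 470 [-98.3  27.5  33.6] [-101.    8.   20.] [-48.  64.  42.]
side slim 343 [-72.8 -37.8  27.2] [-79. -64.  20.] [-62.  -8.  32.]
```

Emit:
play_rows(xyz=[[0,-4,0],[0,-9,0],[0,-14,0],[0,-19,0],[0,-25,0],[0,-31,0],[0,-37,0],[0,-43,0],[0,-49,0],[0,-55,0]], rot=[[0,0,0],[0,0,0],[0,0,0],[0,0,0],[0,0,0],[0,0,0],[0,0,0],[0,0,0],[0,0,0],[0,0,0]], grip=[0,0,0,0,0,0,0,0,0,0])

```text
time_s: 9.15
eef_pos: [0.6148, -0.0128, 0.1023]
eef_rot: [-0.0, -0.063, 0.998, 0.0]
wrist_force: [0.4, -0.8, -0.8]
opening: 0.224
grasp_force: 58.6
```

Emit:
play_rows(xyz=[[0,-6,0],[0,-12,0],[0,-18,0],[0,-24,0],[0,-30,0],[0,-36,0],[0,-42,0],[0,-48,0],[0,-54,0],[0,-60,0]], rot=[[0,0,0],[0,0,0],[0,0,0],[0,0,0],[0,0,0],[0,0,0],[0,0,0],[0,0,0],[0,0,0],[0,0,0]], grip=[0,0,0,0,0,0,0,0,0,0])

```text
time_s: 10.4
eef_pos: [0.6223, -0.0723, 0.1023]
eef_rot: [-0.0, -0.063, 0.998, 0.0]
wrist_force: [-0.2, -0.4, -1.9]
opening: 0.225
grasp_force: 58.6
```

```bash
python3 look.py
```

```text
10.4 tcp in track mm [ 26.9  35.2 102.3] yaw 97.17 f [-0.2 -0.4 -1.9] tool z [-0.  0. -1.]
top wide 456 [48.1 20.4 35.1] [15.  8. 20.] [68. 51. 42.]
top slim 469 [-68.7 -37.2  25.9] [-77. -64.  20.] [-59.  -8.  31.]
side wide 384 [17.1 28.5 33. ] [14.  8. 20.] [64. 64. 42.]
side slim 346 [-72.9 -37.1  27.2] [-79. -64.  20.] [-62.  -8.  32.]
```

View pics/side_l.png

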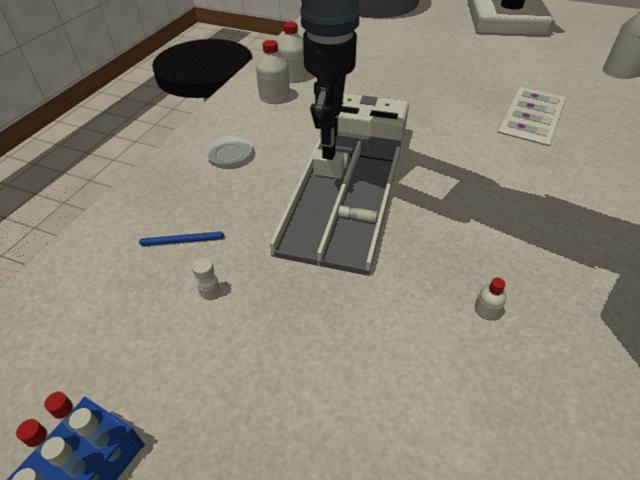

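The view shows the paddle at (328,165) pushing the wide vial ahead of it toward the housing; the slim vial is unmoved at (358,213).

Emit:
play_rows(xyz=[[0,-5,0],[0,-10,0],[0,-15,0],[0,-20,0],[0,-25,0],[0,-30,0],[0,-35,0],[0,-39,0],[0,-42,0],[0,-44,0]], rot=[[0,0,0],[0,0,0],[0,0,0],[0,0,0],[0,0,0],[0,0,0],[0,0,0],[0,0,0],[0,0,0],[0,0,0]], grip=[0,0,0,0,0,0,0,0,0,0])

```text
time_s: 11.75
eef_pos: [0.6277, -0.1157, 0.1023]
eef_rot: [-0.0, -0.063, 0.998, 0.0]
wrist_force: [0.0, -0.3, -2.9]
opening: 0.228
grasp_force: 58.6
```

```bash
python3 look.py; python3 -c "
import cv2
b=cv2.imread('pics/top_l.png')[130:290,380:620];cv2.imwrite('pics/c4.png',cv2.convertScaleAbs(cv2.resize(b,None,fx=3,fy=3),alpha=1.3))"
```

```text
11.75 tcp in track mm [ 70.7  35.2 102.3] yaw 97.17 f [ 0.  -0.3 -2.9] tool z [-0.  0. -1.]
top wide 483 [91.9 22.9 33.1] [58.  8. 20.] [112.  60.  42.]
top slim 468 [-68.7 -37.2  25.8] [-77. -64.  20.] [-59.  -8.  30.]
side wide 353 [60.2 28.7 31.7] [56.  8. 20.] [111.  63.  42.]
side slim 344 [-72.6 -37.4  27.1] [-78. -64.  20.] [-62.  -8.  31.]
```

View pics/c4.png

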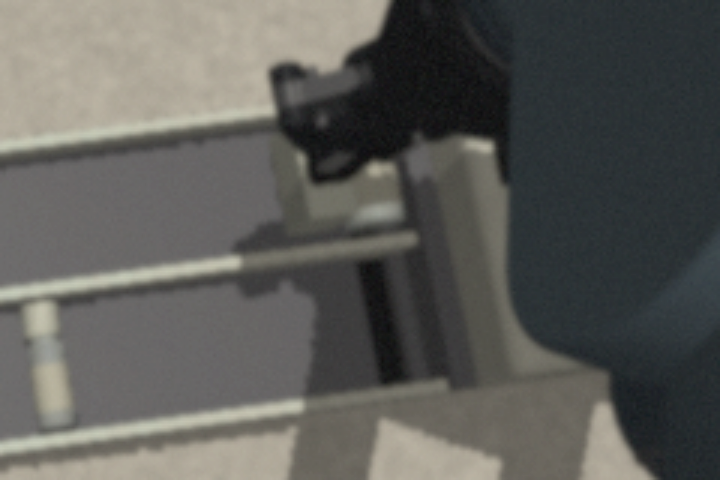

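The crop shows the paddle at (340,190) against the vial (375,215), about at the groove. I back off slowly and check.

Emit:
play_rows(xyz=[[0,0,0],[0,1,0],[0,3,0],[0,7,0],[0,13,0],[0,21,0],[0,30,0],[0,40,0],[0,48,0],[0,52,0]], rot=[[0,0,0],[0,0,0],[0,0,0],[0,0,0],[0,0,0],[0,0,0],[0,0,0],[0,0,0],[0,0,0],[0,0,0]], grip=[0,0,0,0,0,0,0,0,0,0])

```text
time_s: 13.1
eef_pos: [0.6212, -0.0633, 0.1023]
eef_rot: [-0.0, -0.063, 0.998, -0.0]
wrist_force: [0.6, -1.1, -0.6]
opening: 0.224
grasp_force: 58.6
```

```bash
cat > look2.py <<'E'
from st import *
st()
for n in("top","side"):
    c=vision.camera(n);P=(cloud(c)-O)@T.T
    m=(np.abs(P[...,1]-.036)<.031)&(P[...,0]>.045)&(P[...,0]<.1135)&(P[...,2]>.028)&(P[...,2]<.042)
    p=P[m]*1000
    if len(p)>9: print(n,len(p),np.median(p,0).round(1),np.percentile(p,2,axis=0).round(1),np.percentile(p,98,axis=0).round(1),"slope",np.polyfit(p[:,1],p[:,0],1).round(3))
    cv2.imwrite(f"pics/{n}_5.png",c["color"][:,:,::-1])
E
python3 look2.py
```

```text
13.1 tcp in track mm [ 17.8  35.2 102.3] yaw 97.21 f [ 0.6 -1.1 -0.6] tool z [-0. -0. -1.]
side 176 [93.6 24.1 34.7] [86.4  8.7 28.4] [107.5  40.2  38.1] slope [-3.7000e-02  9.5346e+01]
```

Emit:
play_rows(xyz=[[0,0,-6],[0,0,-18],[0,0,-32],[0,0,-46],[0,4,-54],[2,18,-55],[5,42,-55],[8,70,-55],[11,100,-55],[14,130,-55]], rot=[[0,0,0],[0,0,0],[0,0,0],[0,0,0],[0,0,0],[0,0,0],[0,0,0],[0,0,0],[0,0,0],[0,0,0]], grip=[0,0,0,0,0,0,0,0,0,0])

```text
time_s: 14.45
eef_pos: [0.5895, 0.0659, 0.1564]
eef_rot: [-0.001, -0.063, 0.998, 0.0]
wrist_force: [-0.6, 0.6, -0.7]
opening: 0.224
grasp_force: 58.5
```

Emit:
play_rows(xyz=[[3,28,0],[6,56,0],[8,84,0],[10,112,0],[11,138,0],[11,158,0],[11,172,0],[11,178,0],[11,178,0],[11,178,0]], rot=[[0,0,0],[0,0,0],[0,0,0],[0,0,0],[0,0,0],[0,0,0],[0,0,0],[0,0,0],[0,0,0],[0,0,0]], grip=[0,0,0,0,0,0,0,0,0,0])

```text
time_s: 15.7
eef_pos: [0.5582, 0.2378, 0.1572]
eef_rot: [-0.0, -0.062, 0.998, -0.0]
wrist_force: [0.0, -0.2, -0.7]
opening: 0.224
grasp_force: 58.6
```

```bash
python3 look2.py
```

```text
15.7 tcp in track mm [-288.8   10.2  157.2] yaw 97.13 f [ 0.  -0.2 -0.7] tool z [-0. -0. -1.]
top 618 [97.7 35.5 32.8] [88.   9.  28.4] [109.9  65.9  36.1] slope [1.0000e-02 9.7865e+01]
side 313 [93.4 35.8 34.4] [86.2  8.9 28.4] [108.4  65.9  38.2] slope [-0.    94.549]
```

View pics/side_5.png

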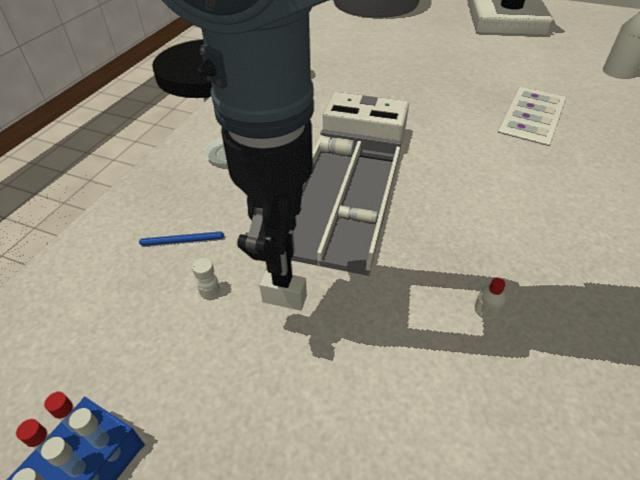

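The wide vial sits at the end stop (338,146), square and sunk in the groove; the slim vial is unmoved at (358,213). Next I set the paddle down.

Emit:
play_rows(xyz=[[0,0,8],[0,0,20],[0,0,33],[0,0,45],[0,0,55],[0,0,62],[0,0,66],[0,0,68],[0,0,69],[0,0,70]], rot=[[0,0,0],[0,0,0],[0,0,0],[0,0,0],[0,0,0],[0,0,0],[0,0,0],[0,0,0],[0,0,0],[0,0,0]], grip=[0,0,0,0,0,0,0,0,0,0])

```text
time_s: 17.05
eef_pos: [0.5582, 0.2385, 0.0876]
eef_rot: [0.0, -0.063, 0.998, 0.0]
wrist_force: [0.6, 0.6, -0.7]
opening: 0.224
grasp_force: 58.6
```

Emit:
play_rows(xyz=[[0,0,0],[0,0,0.5],[0,0,0.5],[0,0,0.5],[0,0,0.5],[0,0,0.5],[0,0,0.5],[0,0,0.5],[0,0,0.5],[0,0,0.5]], rot=[[0,0,0],[0,0,0],[0,0,0],[0,0,0],[0,0,0],[0,0,0],[0,0,0],[0,0,0],[0,0,0],[0,0,0]], grip=[0,0,0,0,0,0,0,0,0,0])

```text
time_s: 18.3
eef_pos: [0.558, 0.2385, 0.0869]
eef_rot: [0.0, -0.063, 0.998, 0.0]
wrist_force: [-0.5, -0.2, 0.4]
opening: 0.227
grasp_force: 58.6
```

Emit:
play_rows(xyz=[[0,0,0.5],[0,0,0.5],[0,0,0.5],[0,0,0.5],[0,0,0.5],[0,0,0.5],[0,0,0.5],[0,0,0.5],[0,0,0.5],[0,0,0.5]], rot=[[0,0,0],[0,0,0],[0,0,0],[0,0,0],[0,0,0],[0,0,0],[0,0,0],[0,0,0],[0,0,0],[0,0,0]], grip=[0,0,0.3,0.4,0.5,0.7,0.85,1,1,1])

```text
time_s: 19.55
eef_pos: [0.5579, 0.2385, 0.0863]
eef_rot: [-0.0, -0.063, 0.998, -0.0]
wrist_force: [0.4, -0.1, -0.6]
opening: 0.999
grasp_force: 0.0
```

Emit:
play_rows(xyz=[[0,0,0],[0,0,-5],[0,0,-15],[0,0,-30],[0,0,-50],[0,0,-70],[0,0,-90],[0,0,-105],[0,0,-115],[0,0,-120]], rot=[[0,0,0],[0,0,0],[0,0,0],[0,0,0],[0,0,0],[0,0,0],[0,0,0],[0,0,0],[0,0,0],[0,0,0]], grip=[1,1,1,1,1,1,1,1,1,1])

```text
time_s: 20.8
eef_pos: [0.558, 0.2385, 0.2068]
eef_rot: [0.0, -0.063, 0.998, 0.0]
wrist_force: [0.2, 0.1, -0.5]
opening: 1.001
grasp_force: 0.0
```

```bash
python3 look2.py
```

```text
20.8 tcp in track mm [-289.5   10.1  206.8] yaw 97.17 f [ 0.2  0.1 -0.5] tool z [ 0.  0. -1.]
top 627 [97.7 35.4 32.9] [88.1  8.9 28.4] [110.3  65.6  36.2] slope [1.0000e-02 9.7789e+01]
side 313 [93.3 36.6 34.4] [85.7  8.9 28.3] [108.2  65.5  37.7] slope [-7.0000e-03  9.4823e+01]
```

View pics/side_5.png

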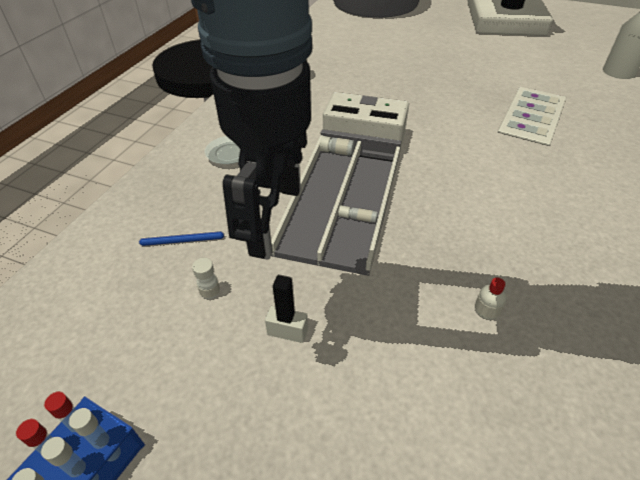

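The paddle stands upright and free at (286,310), the wide vial is in the groove (338,146), and the slim vial is unmoved (358,213).

```bash
python3 -c "
from bench import ctrl
print(ctrl.hand_in())"
```

```text
the job is handed in; nothing more can be done
None
```

I handed the job in at about 21 s; the hand-in returned no verdict. In the last images the wide vial rests square in the groove, the slim vial has not moved, and the paddle stands upright on the bench, clear of the reader and released.

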